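# Lock the carrier on the carousel drive's spindle

## Robot

A 6-joint arm with a two-finger parallel gripper is mounted at the origin on the work surface. World frame = base frame: x ahead of the robot, y to its left, z up, the work surface at z = 0. Lengths are in m, angles in degrees, forces in N, time in s.
With the tool pointing down it reaches from about 0.25 to 0.725 m from the base axis. Payload 9.7 kg.
Tool frame: the origin (TCP) lies midway between the tips of the shut fingers; the grasp point (between the pads) lies 19 mm behind it; x points along the fingers, y is the direction in which the jaws open and shut, and the axes are right-handed (so a half turn about x gives the same grasp; the last joint's range is limited). The gripper opens to 85 mm and grips with 20 to 120 N. Pads are 22 mm wide; open, the fingers measure 114 mm over their backs; the gripper's body (76 mm by 85 mm) begins 54 mm behind the grasp point. The pads swing forward as they close: fully open they stand 13 mm farther back than shut.
Start: joints at [70.245, 4.979, 10.078, 95.1, 0, 90], TCP at [0.186, 0.518, 0.231] pointing down, gripper open.
Joint ranges: [-179.16, 179.16], [-48.56, 103.87], [-65.8, 70.77], [-126.05, 130.52], [-82.76, 87.17], [-180, 180]. Speed limits (degrees/s): [127.2, 127.2, 147.25, 180, 180, 180].

## Interface

Orientations are given as [roll, pitch, yaw] about the fixed x, y, z axes, in that order (R = Rz(yaw) Ry(pitch) Rx(roll)).
In Python, from workcell import bot, cams gives the robot as it stands.
- The arm moves only by the tool apply_moves, never from a script. Its argument "commands" is a list of rows, each a list of 5 numbers: the shift along the tool's x, y, z in m, then the turn about the tool's x in rad, then the opening, from -1 (shut) to 1 (fully open). In form: [[tx, ty, tz, roll, hand], ...]. A call has 1 to 12 rows; each row is the pose to reach, as a shift and turn from the pose measured when the call began, along the tool's axes at that moment; what a row does not reach only later rows make up. A row lasts 1/10 s, in which the tool goes at most 50 mm and 8.59 degrees, less where a joint would pass 70% of its speed; a pose out of reach is approached as far as the arm can. A call with a gripper value outside its range is refused whole. The fingers move at their own pace and stop on an object; "newtons" is the grip in N (left out, the last holds). Time passes only in rows, so rows that repeat a pose let the fingers close. It gives the time, the measured TCP pose, the force and the opening at its end, in the units of the state.
- bot.get_obs(): the state, without advancing time (a new reading comes with each control period).
- cams.camera(name): name is "side" or "top" or "wrist"; returns a dict with "frame" (384x512x3 uint8, blue, green, red), "depth" (384x512 float32, m along the optical axis (not along the pixel's ray), 0 where there is no reading), "camera_matrix" (3x3 intrinsics, pixels), "R" (3x3) and "t" (3): a world point X has camera coordinates R X + t; the wrist camera has in their place "mount" (4x4, takes a point from camera to tool coordinates, whose origin is the TCP and whose axes are the tool frame's). Camera axes: x right, y down, z forward; pixel columns grow to the right and rows downward; lengths in m; the calibration is good to about 2 mm. A picture is of the moment at which its call begins: read the wrist's pose just before it.
- bot.job_done(): hands the job in, once; it reports no verdict.
Trained networks look in the newest picture that a camera, given by its name, has taken for a name from the list of things; names that differ only in an ending like _2 or _b are one class to them, and where a whole thing is asked for, a point or a joint stands for the part that bears it (a point fixed in the world has none). Each returns a list of dicts, best first, with "confidence" (0 to 1); they miss things now and then, are a little off and sometimes report something else, mostly with a low value. They report only what shows in the picture. A call takes as long as a camera call.
- cams.spot_in(name, camera): "rect" ([left, top, right, bottom] in pixels, round what is visible of it).
The state is a dict: "time": time; "q": joint angles; "qd": joint speeds; "joint_efforts": joint torques, N m; "ee_pos": TCP position; "tcp_rot": TCP orientation; "wrist_force": force on the tool from outside, world axes, zero at the start; "torque": the same for the moment, N m; "opening": finger opening in m.
Only numpy, scipy, OpenCV 4.12 (cv2) and the standard library are available. Lean on these libraries where they do the work, as an engineer would, in place of code of your own. Each camera call takes 0.05 s, during which the arm holds its last target. There are 200 camera calls.

## Task

The carrier on top of the white carousel drive is loose on its spindle: turn it until its clamping screw squarely faces the flat on the spindle, then swing the screw's ball lever over, clockwise as seen from the lever's side, until the screw is firmly tight on the flat and stays so when you let go. Tighten by feel without forcing it, which would bruise the spindle, and leave the other things on the bench where they lie.

Things in the scene. Friction and masses are not known exactly. Their poses are not given: they have to be found in the camera images.
- drum: White drum housing of the carousel drive, fixed to the table, 245 mm across; its flat cover is 150 mm above the table. The spindle stands up out of its middle and does not turn. Origin under its centre, z up.
- spindle: Steel spindle, 32 mm thick, with one flat milled along its whole length (flat 13 mm from the axis, 18 mm wide): its top end is D-shaped. Origin on the axis at the level of the drum's cover; z up, x points squarely out of the flat. Its top is 78 mm above the origin; a round shoulder 52 mm across fills the lowest 20 mm.
- carrier: Aluminium carrier: collar 67 mm across, 22 to 62 mm above the drum's cover, with the clamping screw on one side and on the other an arm (24 mm wide, top 44 mm above the cover) with the drive pin. Turns on the spindle all the way round, takes about 4 N at the pin, stays where left. Origin on the axis at cover level; z up, x outward along the screw (the pin lies on -x).
- drive_pin (a point): Grip point on the axis of the carrier's upright steel drive pin, 17 mm below the pin's top. The pin is 16 mm thick, stands 47 mm proud of the arm, 90 mm from the spindle's axis; its top is 91 mm above the drum's cover.
- screw: Clamping screw with ball lever, level in the carrier. Origin on the screw's axis at the lever, 80 mm from the spindle's axis when loose, 42 mm above the cover; x outward along the screw, z up. Right-hand thread: seen from outside, the ball swung clockwise (over the top and down to the right) drives the screw in, 2.5 mm per radian. Free swing: 2 to 5 N at the ball; released, it stays but for a little springing back.
- ball (a point): Centre of the black 24 mm ball on the lever's 10 mm rod, 70 mm from the screw's axis; it swings in the upright plane square to the screw. Loose, it leans 53 to 60 degrees to the left of upright (seen from outside).
- screw_tip (a point): Middle of the screw's inner end, a pad 15 mm across. Over the round of the shaft it bears almost at once, the lever still left of upright. Facing the flat it starts to bear 25 to 50 degrees past upright (differs each time, must be felt); the push needed at the ball then climbs by about 0.25 N per mm. 9 to 12 N is tight, over 16 N is forcing it. Up to 8 degrees off square is still good.
- spanner: open-ended steel spanner, 110 mm long, lying on the drum's cover (bystander); origin under its middle
- screwdriver: screwdriver with a black handle, 200 mm long, on the table beside the drum (bystander); origin under its middle
- tin: round orange tin with a lid, 78 mm across, 64 mm high, on the table beside the drum (bystander); origin under its centre
- cover_disc: aluminium cover disc with a rubber rim, 208 mm across, 20 mm high, on the table (bystander); origin under its centre
- pliers: pliers with red handles, 165 mm long, on the table (bystander); origin under the pivot
- pulley: black belt pulley, 110 mm across, 36 mm high, on the table (bystander); origin under its centre
- tub: open white tub, 120 mm across, 95 mm high, on the table (bystander); origin under its centre

How it is judged (in metres and radians):
At the end, for the whole second after the job is handed in: The screw bears on the spindle's flat with more than 70 N, the carrier's screw points out of the flat within 0.15 rad, and screw and carrier are let go and at rest (contact force between screw and spindle above 70 N and angle between the x axis of carrier and the x axis of spindle, either way round below 0.15 rad and x of screw in the frame of spindle above 0.05 m and angular speed of carrier below 0.1 rad/s); the robot touches nothing.
It fails at once if the screw is forced: it presses on the spindle with more than 550 N (over 16 N at the ball) (contact force between screw and spindle above 550 N).
It fails at once if another thing on the bench is shifted by more than 50 mm (distance of any of spanner, screwdriver, tin, cover_disc, pliers, pulley, tub from where it was at the start of the episode above 0.05 m).
It also fails if it takes over 67 s, if anything falls off the work surface, if the arm or the gripper's body presses on something with over 40 N, if the wrist force passes 120 N, or if a joint passes its speed limit or range.

## Working session

There is one attempt and no reset: what is moved stays moved. The work goes in short steps, Python scripts to look and compute and a tool call to move; the robot and the scene stay as the last step left them, time stands still between calls to the robot, and variables do not carry over. Pictures are saved under pics/ and viewed, about 8 in all and at most 12, crops included, and the job is handed in when it is done.

Besides the shell and the picture viewer there is one more tool, called after "Call:" by a JSON object that holds its "fn" and its "kwargs". apply_moves: Moves the arm, as the interface text tells. Its arguments: {"type":"object","properties":{"commands":{"type":"array"},"newtons":{"type":"number"}},"required":["commands"]}

```bash
mkdir -p pics; ls; cat > h.py <<'E'
import numpy as np, cv2
from workcell import bot, cams
from scipy.spatial.transform import Rotation as R
def snap(n,f=None):
    o=bot.get_obs(); c=cams.camera(n)
    if n=="wrist":
        T=np.eye(4);T[:3,:3]=R.from_euler('xyz',o['tcp_rot'],degrees=True).as_matrix();T[:3,3]=o['ee_pos']
        c['T']=T@c['mount']
    else:
        M=np.eye(4);M[:3,:3]=c['R'];M[:3,3]=c['t'];c['T']=np.linalg.inv(M)
    if f: cv2.imwrite('pics/'+f,c['frame'])
    return c
def cloud(c):
    d=c['depth'];v,u=np.mgrid[:d.shape[0],:d.shape[1]];K=c['camera_matrix']
    P=np.stack([(u-K[0,2])/K[0,0]*d,(v-K[1,2])/K[1,1]*d,d],-1)
    W=P@c['T'][:3,:3].T+c['T'][:3,3]; W[d==0]=np.nan
    return W
E
python3 - <<'E'
from h import *
print(bot.get_obs())
for n in ("side","top","wrist"):
    c=snap(n,n+"1.png"); print(n,np.round(c['T'],3).tolist(),c['camera_matrix'][0,0])
    W=cloud(c); np.save(n+"1.npy",W)
    for t in ("drum","spindle","carrier","drive_pin","screw","ball","screw_tip","spanner","screwdriver","tin"):
        for r in cams.spot_in(t,n)[:1]:
            l,a,b,e=map(int,r['rect']); print(t,[l,a,b,e],round(r['confidence'],2),np.round(W[min(383,(a+e)//2),min(511,(l+b)//2)],3))
a=cv2.imread('pics/side1.png');b=cv2.imread('pics/top1.png')
cv2.imwrite('pics/a.png',cv2.resize(np.vstack([a,b]),None,fx=.78,fy=.78))
E
```

```text
pics
{'time': 0.0, 'q': array([ 7.02448345e+01,  5.00985547e+00,  1.00348845e+01,  9.50964254e+01,
       -1.81090198e-03,  8.99984575e+01]), 'qd': array([-0.02503835,  0.11557977,  0.02213559, -0.04283425, -0.00251739,
        0.0480032 ]), 'joint_efforts': array([-3.00753141e-03, -5.20397723e+01,  4.64795494e+01,  1.66064186e-02,
       -1.05679114e-04, -1.11485843e-05]), 'ee_pos': array([0.1858401 , 0.5174342 , 0.23059884]), 'tcp_rot': array([ -88.54860163,   89.92858064, -108.3022235 ]), 'wrist_force': array([ 0.28389048, -0.2347381 ,  0.42220801]), 'torque': array([ 0.00958693, -0.022924  , -0.0094512 ]), 'opening': 0.08521105248416452}
side [[0.685, -0.532, 0.498, -0.119], [-0.728, -0.482, 0.487, -0.678], [-0.019, -0.696, -0.718, 1.114], [0.0, 0.0, 0.0, 1.0]] 367.513222678413
drum [209, 138, 275, 213] 0.8 [0.536 0.035 0.152]
spindle [239, 147, 249, 171] 0.63 [0.56  0.045 0.21 ]
carrier [223, 139, 264, 177] 0.75 [0.561 0.05  0.212]
drive_pin [224, 136, 268, 181] 0.73 [0.571 0.045 0.208]
screw [248, 142, 269, 149] 0.47 [ 0.835  0.236 -0.005]
screw_tip [182, 137, 205, 157] 0.68 [0
[... 350 characters left out ...]
0.94 [0.548 0.079 0.21 ]
spindle [221, 164, 230, 176] 0.64 [0.565 0.071 0.225]
carrier [214, 136, 239, 208] 0.95 [0.559 0.068 0.227]
drive_pin [217, 136, 239, 207] 0.97 [0.563 0.063 0.222]
screw [161, 174, 189, 202] 0.73 [0.554 0.248 0.065]
ball [210, 130, 236, 155] 0.72 [0.655 0.075 0.215]
screw_tip [212, 134, 238, 153] 0.43 [0.651 0.069 0.217]
spanner [190, 158, 206, 194] 0.7 [0.568 0.16  0.157]
screwdriver [278, 160, 285, 212] 0.66 [ 0.554 -0.102  0.016]
tin [163, 175, 189, 201] 0.59 [0.556 0.245 0.058]
wrist [[0.337, 0.899, 0.279, 0.115], [0.941, -0.322, -0.1, 0.543], [0.0, 0.296, -0.955, 0.376], [0.0, 0.0, 0.0, 1.0]] 295.114711116132
spindle [217, 241, 360, 347] 0.39 [0.376 0.488 0.021]
```

```bash
python3 - <<'E'
from h import *
a=cv2.imread('pics/side1.png')[115:240,170:310];b=cv2.imread('pics/top1.png')[110:240,150:300]
a=cv2.resize(a,(600,535)[:2],interpolation=cv2.INTER_CUBIC)
b=cv2.resize(b,(617,535),interpolation=cv2.INTER_CUBIC)
cv2.imwrite('pics/b.png',cv2.resize(np.hstack([a,b]),(800,352)))
W=np.load('top1.npy'); m=(W[...,2]>.165)&(W[...,2]<.29)&(abs(W[...,0]-.56)<.14)&(abs(W[...,1]-.06)<.14)
for i in range(128,215,3): print(i,' '.join('%3d'%(1000*W[i,j,2]) if m[i,j] else ' . ' for j in range(205,250,2)))
E
```

```text
128  .   .   .   .   .   .   .   .   .   .   .   .   .   .   .   .   .   .   .   .   .   .   . 
131  .   .   .   .   .   .   .   .   .   .   .   .   .   .   .   .   .   .   .   .   .   .   . 
134  .   .   .   .   .   .   .   .   .   .   .   .   .  240 248 237  .   .   .   .   .   .   . 
137  .   .   .   .   .   .   .   .   .   .   .   .  237 241 248 244  .   .   .   .   .   .   . 
140  .   .   .   .   .   .   .   .   .   .  221 228 229 236 239 238  .   .   .   .   .   .   . 
143  .   .   .   .   .  202 200  .  213 216 217  .   .   .   .   .   .   .   .   .   .   .   . 
146  .   .   .   .  200 197 202 204 202  .   .   .   .   .   .   .   .   .   .   .   .   .   . 
149  .   .   .   .  197 199 201 198  .   .   .   .   .   .   .   .   .   .   .   .   .   .   . 
152  .   .   .   .   .   .  194 199  .   .   .   .   .   .   .   .   .   .   .   .   .   .   . 
155  .   .   .   .   .   .  196 198 199  .   .   .   .   .   .   .   .   .   .   .   .   .   . 
158  .   .   .   .   .   .  201 203 202 199  .   .   .   .   .   .   .   .   .   .   .   .   . 
161  .   .   .   .   .   .  210 216 211 213 
[... 982 characters left out ...]
   .   .   .   .   .   .   . 
194  .   .   .   .   .   .   .   .   .   .   .   .  191 236 238 189  .   .   .   .   .   .   . 
197  .   .   .   .   .   .   .   .   .   .   .   .  191 241 236 234  .   .   .   .   .   .   . 
200  .   .   .   .   .   .   .   .   .   .   .   .   .  210  .  200 190  .   .   .   .   .   . 
203  .   .   .   .   .   .   .   .   .   .   .   .   .  191 192 192 195 190  .   .   .   .   . 
206  .   .   .   .   .   .   .   .   .   .   .   .   .  197 193 189 193  .   .   .   .   .   . 
209  .   .   .   .   .   .   .   .   .   .   .   .   .   .   .   .   .   .   .   .   .   .   . 
212  .   .   .   .   .   .   .   .   .   .   .   .   .   .   .   .   .   .   .   .   .   .   .
```

View pics/b.png

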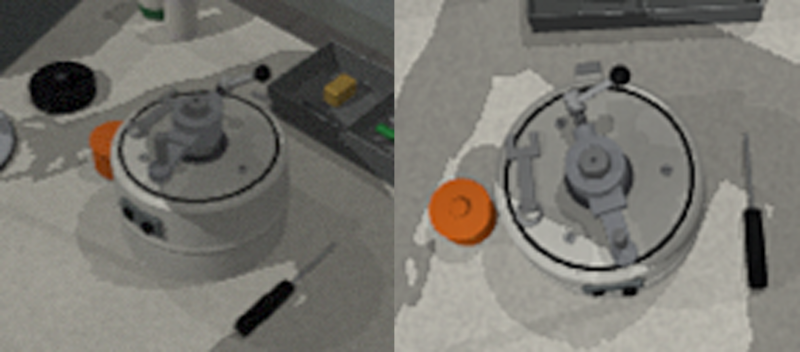

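View pics/a.png

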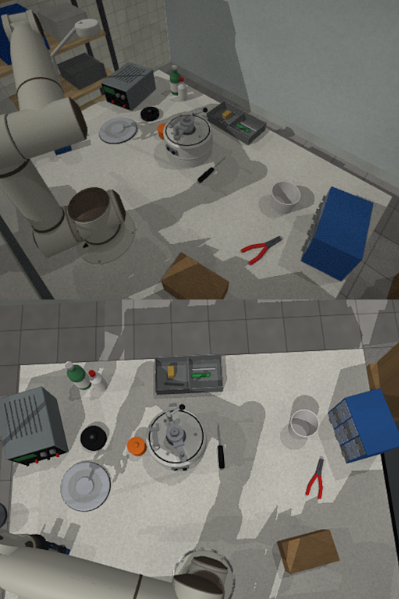

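```bash
python3 - <<'E'
from h import *
o=bot.get_obs(); A=R.from_euler('xyz',o['tcp_rot'],degrees=True).as_matrix(); print(np.round(A,3))
c=snap('wrist'); print(np.round(c['mount'],3).tolist())
T=c['T']; P=np.array([.56,.068,.228])
cam=T[:3,3]-o['ee_pos']; ax=T[:3,2]
z=.34; h=z+cam[2]-P[2]; tcp=P-ax*(h/-ax[2])-cam; print(tcp, A.T@(tcp-o['ee_pos']))
E
```

```text
[[-0.     0.338  0.941]
 [-0.     0.941 -0.338]
 [-1.    -0.    -0.   ]]
[[-0.0, -0.296, 0.955, -0.145], [1.0, 0.001, 0.0, -0.001], [-0.001, 0.955, 0.296, -0.076], [0.0, 0.0, 0.0, 1.0]]
[0.55636195 0.06978582 0.34      ] [-0.10873382 -0.29626625  0.50003361]
```

Call:
{"fn": "apply_moves", "kwargs": {"commands": [[-0.05, 0, 0, 0, 1], [-0.109, -0.025, 0.04, 0, 1], [-0.109, -0.05, 0.085, 0, 1], [-0.109, -0.08, 0.13, 0, 1], [-0.109, -0.11, 0.18, 0, 1], [-0.109, -0.14, 0.23, 0, 1], [-0.109, -0.165, 0.275, 0, 1], [-0.109, -0.19, 0.32, 0, 1], [-0.109, -0.22, 0.37, 0, 1], [-0.109, -0.25, 0.42, 0, 1], [-0.109, -0.28, 0.47, 0, 1], [-0.109, -0.296, 0.5, 0, 1]]}}

```text
time: 2.9
ee_pos: [0.5236, 0.1078, 0.3405]
tcp_rot: [35.4, 90.0, 15.6]
wrist_force: [-0.3, 0.6, -0.7]
opening: 0.0855
```

Call:
{"fn": "apply_moves", "kwargs": {"commands": [[0, 0, 0, 0, 1], [0, 0, 0, 0, 1]]}}

```text
time: 3.1
ee_pos: [0.5241, 0.1067, 0.3401]
tcp_rot: [178.9, 90.0, 159.0]
wrist_force: [-1.3, 0.4, 0.3]
opening: 0.0854
```

```bash
python3 - <<'E'
from h import *
c=snap('wrist','w2.png');W=cloud(c);np.save('w2.npy',W);o=bot.get_obs();print(o['ee_pos'],o['time'],o['wrist_force'])
cv2.imwrite('pics/w2b.png',cv2.resize(c['frame'],(800,600),interpolation=cv2.INTER_CUBIC))
for t in ("spindle","carrier","drive_pin","screw","ball","screw_tip","spanner"):
    for r in cams.spot_in(t,'wrist')[:1]: print(t,np.round(r['rect']),round(r['confidence'],2))
K=c['camera_matrix'];print(K.tolist(),np.round(c['T'],4).tolist())
for lo,hi in ((.222,.236),(.206,.216),(.234,.25)):
    m=(W[...,2]>lo)&(W[...,2]<hi); n,l,s,_=cv2.connectedComponentsWithStats(m.astype(np.uint8))
    for k in range(1,n):
        if s[k,4]>60: print(lo,s[k],np.round(np.nanmean(W[l==k],0),4))
E
```

```text
[0.52356739 0.10764564 0.34045196] 3.15 [ 0.73641486  0.43799557 -0.69855224]
spindle [236. 215. 270. 253.] 0.63
carrier [177. 129. 309. 338.] 0.77
drive_pin [179. 130. 312. 337.] 0.65
screw [240. 256. 310. 336.] 0.69
ball [242. 258. 307. 339.] 0.9
screw_tip [242. 256. 307. 340.] 0.61
spanner [296. 144. 354. 231.] 0.57
[[295.114711116132, 0.0, 262.19730401519723], [0.0, 295.114711116132, 189.9073889752567], [0.0, 0.0, 1.0]] [[0.34, 0.8983, 0.2785, 0.4529], [0.9404, -0.3248, -0.1005, 0.1319], [0.0002, 0.2961, -0.9552, 0.4846], [0.0, 0.0, 0.0, 1.0]]
0.222 [185 154  17  16  78] [0.4808 0.0601 0.2293]
0.222 [236 221  33  33 832] [0.569  0.0798 0.2293]
0.222 [243 304  32  20 208] [0.6547 0.0593 0.2287]
0.206 [ 220  198   66   67 2306] [0.5666 0.0813 0.2131]
0.206 [270 285  20  17 143] [0.6495 0.083  0.2111]
0.234 [179 156  21  20 307] [0.4828 0.0556 0.2419]
0.234 [242 317  23  22 389] [0.6566 0.0488 0.242 ]
```

View pics/w2b.png

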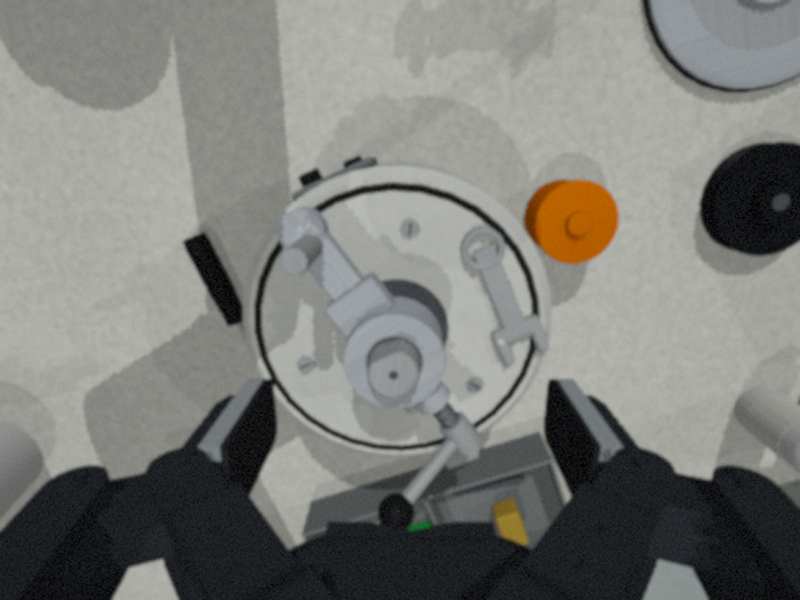

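```bash
python3 - <<'E'
from h import *
c={'T':None}
im=cv2.imread('pics/w2.png')
K=np.array([[295.115,0,262.197],[0,295.115,189.907],[0,0,1]])
T=np.eye(4)[:3].tolist();T=np.vstack([np.array([[0.34,0.8983,0.2785,0.4529],[0.9404,-0.3248,-0.1005,0.1319],[0.0002,0.2961,-0.9552,0.4846]]),[0,0,0,1]])
M=np.linalg.inv(T)
def rect(cx,cy,z,half=.04,n=400):
    g=(np.arange(n)+.5)/n*2*half-half
    X,Y=np.meshgrid(cx+(-g),cy+(-g),indexing='ij') # rows: x decreasing down; cols: y decreasing right
    p=np.stack([X,Y,np.full_like(X,z)],-1)@M[:3,:3].T+M[:3,3]
    u=p[...,0]/p[...,2]*K[0,0]+K[0,2];v=p[...,1]/p[...,2]*K[1,1]+K[1,2]
    return cv2.remap(im,u.astype(np.float32),v.astype(np.float32),cv2.INTER_CUBIC)
r=rect(.567,.08,.228);r=cv2.convertScaleAbs(r,alpha=1.6,beta=-60)
W=np.load('w2.npy')
# height map crop
s=np.nan_to_num(W[205:275,215:290,2]);hm=cv2.applyColorMap(np.clip((s-.19)/.05*255,0,255).astype(np.uint8),cv2.COLORMAP_JET)
cv2.imwrite('pics/r2.png',np.hstack([r,cv2.resize(hm,(400,400),interpolation=0)]))
# fit collar circle: points z .206-.217 top; outer boundary
m=(W[...,2]>.207)&(W[...,2]<.218)&(np.hypot(W[...,0]-.567,W[...,1]-.08)<.045)
P=W[m][:,:2]; h=cv2.convexHull((P*1e4).astype(np.float32))
print(np.array(cv2.minEnclosingCircle(h)[0])/1e4,cv2.minEnclosingCircle(h)[1]/1e4)
m=(W[...,2]>.222)&(W[...,2]<.236)&(np.hypot(W[...,0]-.567,W[...,1]-.08)<.03)
P=W[m][:,:2]; h=cv2.convexHull((P*1e4).astype(np.float32))
print(np.array(cv2.minEnclosingCircle(h)[0])/1e4,cv2.minEnclosingCircle(h)[1]/1e4, P.mean(0))
E
```

```text
[0.57383818 0.08022474] 0.037581008911132814
[0.57015356 0.07900875] 0.016324603271484377 [0.56899866 0.07980012]
```

View pics/r2.png

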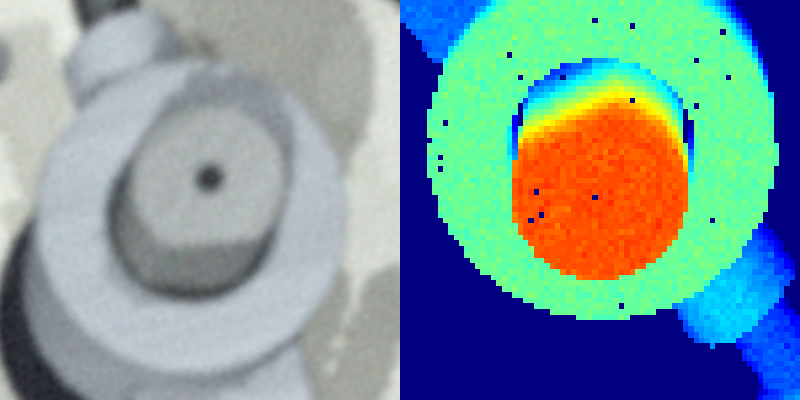

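```bash
cat >> h.py <<'E'
def tool():
    o=bot.get_obs();return o,R.from_euler('xyz',o['tcp_rot'],degrees=True).as_matrix()
def arc(c,r,a0,a1,n,z=None):
    o,A=tool(); out=[]
    for a in np.radians(np.linspace(a0,a1,n+1)[1:]):
        p=np.array([c[0]+r*np.cos(a),c[1]+r*np.sin(a),o['ee_pos'][2] if z is None else z])
        out.append(np.round(A.T@(p-o['ee_pos']),3).tolist())
    return out
def flat(W,C):
    d=W[...,:2]-C; m=(W[...,2]>.2265)&(W[...,2]<.235)&(np.hypot(d[...,0],d[...,1])<.02)
    P=d[m]; best=[]
    for a in range(-180,180):
        n=np.array([np.cos(np.radians(a)),np.sin(np.radians(a))]); q=P@n
        best.append(np.sort(q)[-12:].mean())
    return best,P
E
python3 - <<'E'
from h import *
W=np.load('w2.npy')
for C in ((.5702,.079),(.5714,.0784)):
    b,P=flat(W,np.array(C)); b=np.array(b); i=b.argmin(); print(C,i-180,b[i],np.round(b[::15]*1000,1))
    # line fit to edge
    ang=np.degrees(np.arctan2(P[:,1],P[:,0]))
    e=[]
    for y in np.arange(-.008,.008,.001):
        s=P[(abs(P[:,1]+.002-y)<.0007)]; e.append((y-.002,s[:,0].min()))
    k=np.polyfit(*np.array(e).T,1);print('normal',-180+np.degrees(np.arctan(-k[0])),k)
o,A=tool();print(o['q'],np.round(A,3))
C=np.array([.5702,.079]);a=np.radians(-165)
p=np.array([C[0]+.09*np.cos(a),C[1]+.09*np.sin(a),.207]);print(p,A.T@(p-o['ee_pos']))
E
```

```text
(0.5702, 0.079) -175 0.013383412274115249 [13.6 14.1 15.  15.4 15.2 15.  15.1 15.  14.8 14.8 14.9 14.7 14.5 14.6
 14.8 14.9 15.  15.2 15.4 15.6 15.7 15.7 15.5 14.9]
normal -176.19570719355474 [-0.06649518 -0.01323979]
(0.5714, 0.0784) -1 0.013245377216483877 [14.8 15.1 15.7 15.8 15.3 14.8 14.5 14.1 13.7 13.6 13.6 13.4 13.3 13.6
 14.  14.4 14.9 15.5 16.  16.5 16.8 16.9 16.9 16.2]
normal -176.31203772789434 [-0.06445613 -0.01439123]
[1.17208938e+01 6.96795660e+00 2.47935284e+01 1.07756607e+02
 5.65635987e-03 3.14044208e+01] [[ 0.001  0.337  0.942]
 [ 0.     0.942 -0.337]
 [-1.     0.001  0.001]]
[0.48326668 0.05570629 0.207     ] [ 0.13381526 -0.06331496 -0.01990207]
```

Call:
{"fn": "apply_moves", "kwargs": {"commands": [[0, -0.035, -0.01, 0, 1], [0.02, -0.063, -0.02, 0, 1], [0.06, -0.063, -0.02, 0, 1], [0.1, -0.063, -0.02, 0, 0.6], [0.125, -0.063, -0.02, 0, 0.2], [0.134, -0.063, -0.02, 0, -0.2], [0.134, -0.063, -0.02, 0, -1], [0.134, -0.063, -0.02, 0, -1], [0.134, -0.063, -0.02, 0, -1], [0.134, -0.063, -0.02, 0, -1]], "newtons": 30}}

```text
time: 4.5
ee_pos: [0.4832, 0.056, 0.2081]
tcp_rot: [27.3, 89.9, 7.6]
wrist_force: [-5.5, -0.8, -0.0]
opening: 0.0151
```

```bash
python3 - <<'E'
from h import *
o,A=tool();print(o['time'],o['ee_pos'],o['opening'],o['wrist_force'])
d=o['ee_pos'][:2]-[.5702,.079];print(np.hypot(*d),np.degrees(np.arctan2(d[1],d[0])))
print(arc((.5702,.079),.09,-165,-75,9))
E
```

```text
4.5 [0.48317458 0.05602815 0.20809043] 0.01508373751019484 [-5.48151673 -0.76972959 -0.02928196]
0.09000627641138192 -165.2130863677025
[[0.0, -0.012, 0.01], [0.0, -0.022, 0.022], [0.0, -0.03, 0.036], [0.0, -0.036, 0.05], [0.0, -0.039, 0.066], [0.0, -0.039, 0.082], [0.0, -0.036, 0.097], [0.0, -0.031, 0.112], [0.0, -0.023, 0.125]]
```

Call:
{"fn": "apply_moves", "kwargs": {"commands": [[0, -0.012, 0.01, 0, -1], [0, -0.022, 0.022, 0, -1], [0, -0.03, 0.036, 0, -1], [0, -0.036, 0.05, 0, -1], [0, -0.039, 0.066, 0, -1], [0, -0.039, 0.082, 0, -1], [0, -0.036, 0.097, 0, -1], [0, -0.031, 0.112, 0, -1], [0, -0.023, 0.125, 0, -1], [0, -0.023, 0.125, 0, -1]]}}

```text
time: 5.5
ee_pos: [0.5957, -0.0118, 0.2088]
tcp_rot: [-40.9, 89.5, -60.7]
wrist_force: [6.0, -23.8, -4.8]
opening: 0.015
```

```bash
python3 - <<'E'
from h import *
o,A=tool();print(o['time'],o['ee_pos'],o['opening'],o['wrist_force'])
d=o['ee_pos'][:2]-[.5702,.079];print(np.hypot(*d),np.degrees(np.arctan2(d[1],d[0])))
print(arc((.5702,.079),.09,-75,5,8))
E
```

```text
5.5 [ 0.59574699 -0.01180633  0.20878545] 0.015011622410412241 [  5.97490279 -23.81998369  -4.75001779]
0.09433153224180166 -74.28685289506394
[[-0.0, 0.013, 0.009], [-0.0, 0.025, 0.019], [-0.0, 0.038, 0.027], [-0.0, 0.053, 0.032], [-0.0, 0.069, 0.035], [-0.0, 0.084, 0.035], [-0.0, 0.1, 0.032], [-0.0, 0.115, 0.027]]
```

```bash
python3 - <<'E'
from h import *
print(arc((.570,.0745),.0905,-73,5,8))
E
```

```text
[[0.0, 0.01, 0.012], [0.0, 0.022, 0.022], [-0.0, 0.036, 0.029], [-0.0, 0.05, 0.034], [-0.0, 0.065, 0.037], [-0.0, 0.081, 0.037], [-0.0, 0.096, 0.034], [-0.0, 0.11, 0.029]]
```

Call:
{"fn": "apply_moves", "kwargs": {"commands": [[0, 0.01, 0.012, 0, -1], [0, 0.022, 0.022, 0, -1], [0, 0.036, 0.029, 0, -1], [0, 0.05, 0.034, 0, -1], [0, 0.05, 0.034, 0, -1]]}}

```text
time: 6.0
ee_pos: [0.6517, 0.0192, 0.2094]
tcp_rot: [-24.4, 88.6, -44.5]
wrist_force: [33.6, -24.7, -12.7]
opening: 0.0141
```

```bash
python3 - <<'E'
from h import *
o,A=tool();print(o['time'],o['ee_pos'],o['opening'],o['wrist_force'])
d=o['ee_pos'][:2]-[.570,.0745];print(np.hypot(*d),np.degrees(np.arctan2(d[1],d[0])))
print(arc((.570,.0745),.0905,-34,4,4))
E
```

```text
6.0 [0.65169383 0.01920505 0.20940124] 0.01408761110211588 [ 33.56554484 -24.73594888 -12.74270167]
0.09864792813589054 -34.09234065163668
[[-0.0, 0.017, -0.005], [-0.0, 0.032, -0.006], [-0.001, 0.047, -0.008], [-0.001, 0.061, -0.013]]
```

```bash
python3 - <<'E'
from h import *
P=np.array([[.4832,.056],[.5957,-.0118],[.6517,.0192]])
A=np.c_[2*P,np.ones(3)];s=np.linalg.solve(A,(P**2).sum(1));print(s[:2],np.sqrt(s[2]+s[:2]@s[:2]))
c=snap('wrist','w3.png');W=cloud(c)
cv2.imwrite('pics/w3b.png',c['frame'])
o,A=tool();print(A.round(3),o['wrist_force'],o['torque'])
m=(W[...,2]>.222)&(W[...,2]<.236)&(np.hypot(W[...,0]-.567,W[...,1]-.08)<.03)
h=cv2.convexHull((W[m][:,:2]*1e4).astype(np.float32));print(m.sum(),np.array(cv2.minEnclosingCircle(h)[0])/1e4,cv2.minEnclosingCircle(h)[1])
E
```

```text
[0.57805457 0.08615626] 0.09953285701291091
[[ 0.017  0.343  0.939]
 [-0.016  0.939 -0.342]
 [-1.    -0.009  0.022]] [ 34.04513004 -23.62398123 -12.5716021 ] [-4.45287554 -6.76449959  0.21917588]
5942 [0.57020967 0.07863642] 162.5886688232422
```

View pics/w3b.png

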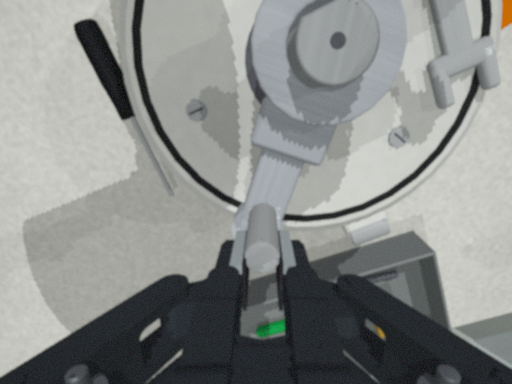

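Call:
{"fn": "apply_moves", "kwargs": {"commands": [[0, 0, 0, 0, -0.4], [0, 0, 0, 0, -0.4], [0, 0, 0, 0, -0.4]]}}

```text
time: 6.35
ee_pos: [0.6518, 0.0195, 0.2102]
tcp_rot: [-20.7, 88.6, -40.8]
wrist_force: [0.0, 0.9, -0.1]
opening: 0.0256
```

```bash
cat >> h.py <<'E'
C0=np.array([.5702,.0787])
def pin(W):
    rr=np.hypot(W[...,0]-C0[0],W[...,1]-C0[1]);m=(W[...,2]>.233)&(W[...,2]<.248)&(rr>.07)&(rr<.105)
    n,l,s,_=cv2.connectedComponentsWithStats(m.astype(np.uint8))
    for k in range(1,n):
        if s[k,4]>40:
            P=W[l==k];h=cv2.minEnclosingCircle((P[:,:2]*1e4).astype(np.float32));d=P[:,:2].mean(0)-C0
            print('blob',s[k],P.mean(0).round(4),np.array(h[0]).round()/1e4,round(h[1]/10,1),'r,a',np.hypot(*d).round(4),np.degrees(np.arctan2(d[1],d[0])).round(1))
E
python3 - <<'E'
from h import *
c=snap('wrist','w4.png');W=cloud(c);o,A=tool();print(o['time'],o['ee_pos'],A.round(3),o['opening'],o['wrist_force']);pin(W)
E
```

```text
6.4 [0.65161559 0.01960445 0.21010058] [[ 0.018  0.342  0.939]
 [-0.016  0.94  -0.342]
 [-1.    -0.009  0.022]] 0.025529268290060976 [ 0.9611759  -0.05491004  0.42584773]
blob [ 244  231   36   41 1182] [0.6386 0.0236 0.2414] [0.6403 0.0227] 8.2 r,a 0.0879 -38.8
blob [201 245  35  42 514] [0.6368 0.0059 0.2403] [0.6395 0.0044] 8.2 r,a 0.0987 -47.5
blob [290 245  35  54 554] [0.6498 0.0385 0.2401] [0.6549 0.0363] 10.6 r,a 0.0892 -26.8
```

```bash
python3 - <<'E'
from h import *
print(arc(C0,.0897,-38.6,5.4,8))
E
```

```text
[[-0.0, 0.007, -0.009], [-0.0, 0.016, -0.008], [-0.0, 0.024, -0.007], [-0.0, 0.033, -0.007], [-0.001, 0.042, -0.008], [-0.001, 0.05, -0.01], [-0.001, 0.058, -0.012], [-0.001, 0.066, -0.016]]
```

Call:
{"fn": "apply_moves", "kwargs": {"commands": [[0, -0.001, -0.012, 0, -0.4], [0, -0.001, -0.012, 0, -0.56], [0, 0.007, -0.009, 0, -0.57], [0, 0.016, -0.008, 0, -0.57], [0, 0.024, -0.007, 0, -0.57], [0, 0.033, -0.007, 0, -0.57], [0, 0.042, -0.008, 0, -0.57], [0, 0.05, -0.01, 0, -0.57], [0, 0.058, -0.012, 0, -0.57], [0, 0.066, -0.016, 0, -0.57], [0, 0.066, -0.016, 0, -0.57]]}}

```text
time: 7.5
ee_pos: [0.6588, 0.0888, 0.209]
tcp_rot: [-19.8, 88.7, -39.7]
wrist_force: [-0.6, 0.1, -0.8]
opening: 0.0184
```

```bash
python3 - <<'E'
from h import *
c=snap('wrist','w5.png');W=cloud(c);o,A=tool();print(o['time'],o['ee_pos'],A.round(3).tolist(),o['opening'],o['wrist_force']);pin(W)
np.save('w5.npy',W)
E
```

```text
7.55 [0.6588589  0.08832116 0.20910825] [[0.018, 0.341, 0.94], [-0.015, 0.94, -0.341], [-1.0, -0.008, 0.021]] 0.018784603730947917 [ 0.13886722  0.45304386 -0.31025992]
blob [ 210  247   69   56 1765] [0.6538 0.0854 0.241 ] [0.6533 0.0824] 15.6 r,a 0.0839 4.6
blob [282 247  34  59 619] [0.6559 0.1037 0.2411] [0.6619 0.1013] 11.8 r,a 0.0893 16.3
```

Call:
{"fn": "apply_moves", "kwargs": {"commands": [[0, 0, 0, 0, -0.3], [-0.01, 0, 0, 0, -0.2], [-0.05, 0, 0, 0, 0], [-0.1, 0, 0, 0, 0], [-0.12, 0, -0.03, 0, 0.5], [-0.12, 0, -0.05, 0, 1], [-0.12, 0, -0.05, 0, 1], [-0.12, 0, -0.05, 0, 1]]}}

```text
time: 8.35
ee_pos: [0.6097, 0.107, 0.3287]
tcp_rot: [-18.1, 88.7, -38.0]
wrist_force: [0.9, 0.2, -0.5]
opening: 0.0858
```

```bash
python3 - <<'E'
from h import *
c=snap('wrist','w6.png');W=cloud(c);o,A=tool();print(o['time'],o['ee_pos'],A.round(3).tolist(),o['opening'],o['wrist_force']);pin(W)
np.save('w6.npy',W);np.save('w6T.npy',c['T'])
M=np.linalg.inv(c['T']);K=c['camera_matrix']
def rect(cx,cy,z,half=.04,n=400):
    g=(np.arange(n)+.5)/n*2*half-half
    X,Y=np.meshgrid(cx-g,cy-g,indexing='ij')
    p=np.stack([X,Y,np.full_like(X,z)],-1)@M[:3,:3].T+M[:3,3]
    return cv2.remap(c['frame'],(p[...,0]/p[...,2]*K[0,0]+K[0,2]).astype(np.float32),(p[...,1]/p[...,2]*K[1,1]+K[1,2]).astype(np.float32),cv2.INTER_CUBIC)
r=rect(*C0,.228,.025);r2=rect(*C0,.21,.13)
cv2.imwrite('pics/r6.png',cv2.convertScaleAbs(np.hstack([r,r2]),alpha=1.5,beta=-50))
b,P=flat(W,C0);b=np.array(b);print(b.argmin()-180,b.min(),len(P)); 
h=cv2.minEnclosingCircle((P*1e4).astype(np.float32));print(np.array(h[0])/10,h[1]/10)
e=[(y,P[abs(P[:,1]-y)<.0006][:,0].min()) for y in np.arange(-.007,.0071,.001)]
k=np.polyfit(*np.array(e).T,1);print('normal',-180+np.degrees(np.arctan(-k[0])),k)
E
```

```text
8.4 [0.60997802 0.10685154 0.32800271] [[0.017, 0.341, 0.94], [-0.015, 0.94, -0.341], [-1.0, -0.008, 0.021]] 0.08529724945324625 [0.14469302 0.21026755 0.17103573]
blob [214   8  33  35 905] [0.4874 0.1264 0.2436] [0.4859 0.126 ] 12.4 r,a 0.0955 150.1
blob [254 237  18  20 293] [0.6575 0.0887 0.2412] [0.659 0.088] 7.9 r,a 0.0879 6.6
-176 0.012975552610612945 1080
[0.17075371 0.1773438 ] 16.132591247558594
normal -176.20164432193286 [-0.0663911  -0.01294762]
```

View pics/r6.png

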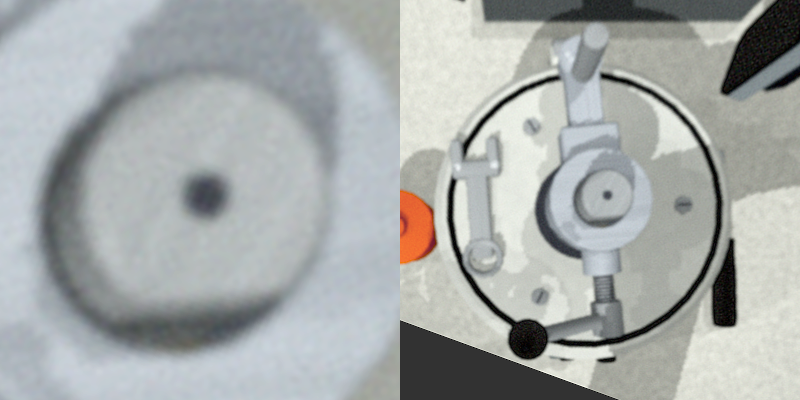

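```bash
python3 - <<'E'
from h import *
from scipy.optimize import least_squares
W=np.load('w6.npy');g=np.array([.4845,.128,.231])
P=W[np.linalg.norm(W-g,axis=-1)<.02];P=P[P[:,2]>.226];print(len(P))
s=least_squares(lambda c:np.linalg.norm(P-c,axis=1)-.012,g,loss='soft_l1',f_scale=.001);print(s.x,abs(s.fun).mean())
b=s.x
a=np.radians(-174.2);n=np.array([np.cos(a),np.sin(a)]);l=np.array([n[1],-n[0]])
d=b[:2]-C0;print('radial',d@n,'left',d@l,'theta',np.degrees(np.arctan2(d@l,b[2]-.192)),np.hypot(d@l,b[2]-.192))
o,A=tool();print(o['q'][5])
t=b-[0,0,.019];print(A.T@(t-o['ee_pos']))
E
```

```text
1128
[0.48507422 0.12618858 0.23536269] 0.0007955656201302179
radial 0.07989097315318128 left 0.05584796530871868 theta 52.17274636776077 0.07070585423611354
30.32656799108906
[ 0.10914368 -0.02355069 -0.12637799]
```

Call:
{"fn": "apply_moves", "kwargs": {"commands": [[0, -0.003, -0.016, 0.145, 1], [0, -0.006, -0.032, 0.29, 1], [0, -0.009, -0.048, 0.435, 0.6], [0, -0.012, -0.064, 0.58, 0.3], [0, -0.015, -0.08, 0.725, 0.1], [0, -0.018, -0.096, 0.87, 0.1], [0, -0.021, -0.112, 1.0, 0.1], [0, -0.0235, -0.126, 1.135, 0.1], [0.0, -0.0235, -0.126, 1.135, 0.1], [0.0, -0.0235, -0.126, 1.135, 0.1]]}}

```text
time: 9.4
ee_pos: [0.4841, 0.1275, 0.3253]
tcp_rot: [44.3, 88.7, -40.5]
wrist_force: [0.8, -0.1, -1.0]
opening: 0.0465
```

```bash
python3 - <<'E'
from h import *
o,A=tool();print(o['time'],o['ee_pos'],A.round(3).tolist(),o['opening'],o['wrist_force'],o['q'].round(1))
b=np.array([.4851,.1262,.2345]);t=b-[0,0,.019]+A[:,0]*0; print(A.T@(b-.0+A[:,0]*.019-o['ee_pos']), np.degrees(np.arctan2(A[1,1],A[0,1])))
E
```

```text
9.4 [0.48411235 0.12750473 0.32525321] [[0.017, 0.996, 0.091], [-0.015, 0.091, -0.996], [-1.0, 0.016, 0.016]] 0.046476380037597326 [ 0.77504435 -0.05732829 -1.02299299] [ 15.4   0.7  16.3 104.9  -1.1 100.1]
[ 1.09766084e-01 -5.77676587e-04 -8.79153057e-05] 5.235756897098128
```

Call:
{"fn": "apply_moves", "kwargs": {"commands": [[0.04, 0, 0, 0, 0.1], [0.08, 0, 0, 0, 0.1], [0.105, -0.0005, 0, 0, 0.1], [0.11, -0.0005, 0, 0, 0.0], [0.11, -0.0005, 0, 0, -0.2], [0.11, -0.0005, 0, 0, -1], [0.11, -0.0005, 0, 0, -1], [0.11, -0.0005, 0, 0, -1]], "newtons": 30}}

```text
time: 10.2
ee_pos: [0.4859, 0.126, 0.2167]
tcp_rot: [47.7, 88.6, -37.1]
wrist_force: [-3.6, -0.0, 3.5]
opening: 0.0222
```

```bash
cat >> h.py <<'E'
n_=np.array([np.cos(np.radians(-175.)),np.sin(np.radians(-175.))]);l_=np.array([n_[1],-n_[0]])
def lev(rad=.0798,h=.192,L=.07):
    o,A=tool();g=o['ee_pos']-A[:,0]*.019;d=g[:2]-C0
    th=np.arctan2(-(d@l_),g[2]-h);t=np.r_[-l_*np.cos(th),-np.sin(th)]
    f=o['wrist_force'];print('t',o['time'],'open',o['opening'].round(4),'g',g.round(4),'rad',(d@n_).round(4),'lat',-(d@l_).round(4),'theta',np.degrees(th).round(1),'L',np.hypot(d@l_,g[2]-h).round(4),'F',f.round(1),'push',-(f@t).round(1),'q',o['q'].round(1),'z',A[:,0].round(3))
    return np.degrees(th),g
def swing(th1,n,rad0=.0798,th0=-53,h=.192,L=.07):
    th,g=lev();o,A=tool();out=[]
    for a in np.radians(np.linspace(th,th1,n+1)[1:]):
        r=rad0-.0025*(a-np.radians(th0))
        p=np.r_[C0+n_*r-l_*L*np.sin(a),h+L*np.cos(a)]
        out.append(np.round(A.T@(p-g),4).tolist())
    print(out)
E
python3 - <<'E'
from h import *
swing(-10,6)
E
```

```text
Traceback (most recent call last):
  File "h.py", line 48, in swing
    th,g=lev();o,A=tool();out=[]
         ~~~^^
  File "h.py", line 45, in lev
    f=o['wrist_force'];print('t',o['time'],'open',o['opening'].round(4),'g',g.round(4),'rad',(d@n_).round(4),'lat',-(d@l_).round(4),'theta',np.degrees(th).round(1),'L',np.hypot(d@l_,g[2]-h).round(4),'F',f.round(1),'push',-(f@t).round(1),'q',o['q'].round(1),'z',A[:,0].round(3))
                                                  ^^^^^^^^^^^^^^^^^^
AttributeError: 'float' object has no attribute 'round'
```

```bash
sed -i "s/o\['opening'\].round(4)/round(float(o['opening']),4)/" h.py; python3 - <<'E'
from h import *
swing(-10,6)
E
```

```text
t 10.2 open 0.0222 g [0.4855 0.1263 0.2357] rad 0.0802 lat -0.0548 theta -51.4 L 0.07 F [-3.6 -0.   3.5] push -2.6 q [15.1 -2.7  0.6 92.5 -1.1 99.9] z [ 0.019 -0.014 -1.   ]
[[-0.0061, 0.0009, 0.0058], [-0.0116, 0.0013, 0.0122], [-0.0162, 0.0016, 0.0193], [-0.0199, 0.002, 0.0268], [-0.0227, 0.0023, 0.0348], [-0.0246, 0.0026, 0.043]]
```

Call:
{"fn": "apply_moves", "kwargs": {"commands": [[-0.006, 0.0005, 0.006, 0, -1], [-0.0116, 0.001, 0.012, 0, -1], [-0.016, 0.0013, 0.019, 0, -1], [-0.02, 0.0017, 0.027, 0, -1], [-0.0227, 0.002, 0.035, 0, -1], [-0.0246, 0.0023, 0.043, 0, -1], [-0.0246, 0.0023, 0.043, 0, -1]]}}

```text
time: 10.9
ee_pos: [0.4916, 0.0828, 0.2428]
tcp_rot: [47.4, 88.6, -37.4]
wrist_force: [-5.1, -2.2, 2.2]
opening: 0.022
```

```bash
python3 - <<'E'
from h import *
swing(20,5)
E
```

```text
t 10.9 open 0.022 g [0.4912 0.083  0.2618] rad 0.0783 lat -0.0112 theta -9.1 L 0.0707 F [-5.1 -2.2  2.2] push -2.1 q [10.1 -2.8  3.5 95.3 -1.  94.9] z [ 0.019 -0.015 -1.   ]
[[0.0, 0.0006, 0.0072], [0.0001, 0.0009, 0.0143], [0.0009, 0.0011, 0.0214], [0.0024, 0.0013, 0.0283], [0.0046, 0.0015, 0.0351]]
```

Call:
{"fn": "apply_moves", "kwargs": {"commands": [[0, 0.0006, 0.007, 0, -1], [0, 0.0009, 0.0143, 0, -1], [0.001, 0.0011, 0.0214, 0, -1], [0.0024, 0.0013, 0.0283, 0, -1], [0.0046, 0.0015, 0.0351, 0, -1], [0.0046, 0.0015, 0.0351, 0, -1]]}}

```text
time: 11.5
ee_pos: [0.4972, 0.0471, 0.2411]
tcp_rot: [52.1, 88.4, -32.7]
wrist_force: [-2.5, -3.1, 10.4]
opening: 0.0218
```

```bash
python3 - <<'E'
from h import *
swing(38,4)
E
```

```text
t 11.5 open 0.0218 g [0.4968 0.0474 0.2601] rad 0.0759 lat 0.0248 theta 20.0 L 0.0725 F [-2.5 -3.1 10.4] push 0.9 q [ 6.  -3.   3.  94.8 -1.  90.8] z [ 0.024 -0.015 -1.   ]
[[0.0045, -0.0007, 0.0042], [0.007, -0.0005, 0.009], [0.01, -0.0004, 0.0137], [0.0133, -0.0003, 0.0181]]
```

```bash
python3 - <<'E'
from h import *
c=snap('wrist','w7.png');W=cloud(c);pin(W);cv2.imwrite('pics/w7b.png',c['frame'])
c=snap('top');W=cloud(c);pin(W)
E
```

```text
blob [252 208  19  15 188] [0.495  0.0629 0.2396] [0.4955 0.0598] 4.9 r,a 0.0768 -168.1
```

View pics/w7b.png

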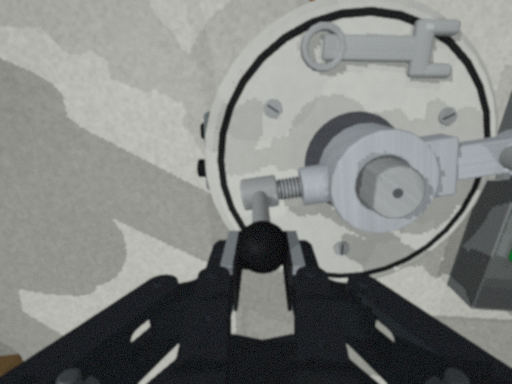

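```bash
cat >> h.py <<'E'
from scipy.optimize import least_squares
def ball(c,W,rect=None):
    f=c['frame'].astype(int); o,A=tool(); g=o['ee_pos']-A[:,0]*.019
    m=(np.linalg.norm(W-g,axis=-1)<.035)&(f.max(-1)<60)&(W[...,2]>g[2]-.005)
    # remove fingers: keep within 13mm of jaw mid-plane
    m&=abs((W-g)@A[:,1])<.012
    P=W[m];s=least_squares(lambda q:np.linalg.norm(P-q,axis=1)-.012,P.mean(0)-[0,0,.008],loss='soft_l1',f_scale=.001)
    b=s.x;d=b[:2]-C0
    print('ball',len(P),b.round(4),'err',abs(s.fun).mean().round(4),'rad',(d@n_).round(4),'lat',-(d@l_).round(4),'theta',np.degrees(np.arctan2(-(d@l_),b[2]-.1932)).round(1),'L',np.hypot(d@l_,b[2]-.1932).round(4),'in tool',(A.T@(b-g)).round(4))
    return b
def carrier(W):
    # arm direction: points on arm top (z~.194) at radius 45..85
    d=W[...,:2]-C0;r=np.hypot(d[...,0],d[...,1]);m=(abs(W[...,2]-.195)<.005)&(r>.055)&(r<.078)&(d[...,0]>0)
    P=d[m];a=np.degrees(np.arctan2(P[:,1],P[:,0]));print('arm',m.sum(),np.median(a).round(1),a.mean().round(1),np.percentile(a,[3,97]).round(1))
E
python3 - <<'E'
from h import *
c=snap('wrist','w8.png');W=cloud(c);ball(c,W);carrier(W);carrier(np.load('w6.npy'))
E
```

```text
ball 2692 [0.4959 0.0569 0.2645] err 0.0021 rad 0.076 lat 0.0152 theta 12.0 L 0.0729 in tool [-0.0046  0.     -0.0095]
arm 1193 14.9 14.7 [ 4.6 24.1]
arm 521 6.7 6.7 [-3.5 16.7]
```

Call:
{"fn": "apply_moves", "kwargs": {"commands": [[0, 0, 0, 0, -0.3], [0, 0, 0, 0, -0.3], [-0.002, 0, -0.005, 0, -0.3], [-0.004, 0, -0.0095, 0, -0.3], [-0.004, 0, -0.0095, 0, -0.3]]}}

```text
time: 12.15
ee_pos: [0.4963, 0.0573, 0.2451]
tcp_rot: [51.1, 88.3, -33.7]
wrist_force: [-0.3, -0.1, 0.2]
opening: 0.0296
```

```bash
python3 - <<'E'
from h import *
c=snap('wrist','w9.png');W=cloud(c);ball(c,W);carrier(W);lev()
E
```

```text
ball 1825 [0.4959 0.0578 0.2637] err 0.0004 rad 0.0758 lat 0.0143 theta 11.5 L 0.072 in tool [ 0.0002  0.     -0.0005]
arm 1104 14.9 14.8 [ 4.6 24.4]
t 12.2 open 0.0299 g [0.4959 0.0574 0.264 ] rad 0.0759 lat 0.0148 theta 11.6 L 0.0735 F [-0.3 -0.1  0. ] push -0.1 q [ 7.2 -2.9  3.6 95.2 -1.1 92. ] z [ 0.024 -0.016 -1.   ]
```

```bash
sed -i "s/radians(-175\.)/radians(-176.)/g" h.py; cat >> h.py <<'E'
def path(pts,th0=-53):
    o,A=tool();g=o['ee_pos']-A[:,0]*.019
    for lat,z in pts:
        th=np.arctan2(lat,z-.192);r=.0798-.0025*(th-np.radians(th0))
        print((A.T@(np.r_[C0+n_*r-l_*lat,z]-g)).round(4).tolist(),end=', ')
    print()
E
python3 - <<'E'
from h import *
path([(.0155,.262),(.020,.26),(.0235,.2585),(.026,.257),(.029,.2555),(.032,.254),(.035,.2525),(.038,.2508)])
lev()
E
```

```text
[0.0019, -0.0014, -0.0007], [0.004, -0.0014, 0.0038], [0.0056, -0.0013, 0.0073], [0.0071, -0.0013, 0.0098], [0.0087, -0.0013, 0.0127], [0.0102, -0.0013, 0.0157], [0.0118, -0.0012, 0.0187], [0.0135, -0.0012, 0.0216], 
t 12.2 open 0.0299 g [0.4959 0.0574 0.264 ] rad 0.0756 lat 0.0161 theta 12.6 L 0.0737 F [-0.3 -0.1  0. ] push -0.1 q [ 7.2 -2.9  3.6 95.2 -1.1 92. ] z [ 0.024 -0.016 -1.   ]
```

Call:
{"fn": "apply_moves", "kwargs": {"commands": [[0, 0, 0, 0, -1], [0, 0, 0, 0, -1], [0.001, 0, 0, 0, -1], [0.003, -0.0005, 0.003, 0, -1], [0.0045, -0.001, 0.006, 0, -1], [0.006, -0.0012, 0.0095, 0, -1], [0.0075, -0.0012, 0.0125, 0, -1], [0.0075, -0.0012, 0.0125, 0, -1]], "newtons": 80}}

```text
time: 13.0
ee_pos: [0.4997, 0.0449, 0.2424]
tcp_rot: [64.2, 87.8, -20.7]
wrist_force: [8.6, 3.0, 26.5]
opening: 0.02
```

```bash
python3 - <<'E'
from h import *
c=snap('wrist','w10.png');W=cloud(c);ball(c,W);carrier(W);lev()
path([(.029,.2565),(.032,.255),(.035,.2535),(.038,.252),(.041,.25),(.044,.2475)])
E
```

```text
ball 2746 [0.4992 0.0463 0.264 ] err 0.0033 rad 0.0731 lat 0.0274 theta 21.1 L 0.076 in tool [-0.0026  0.0004 -0.001 ]
arm 1166 16.6 16.6 [ 6.4 26. ]
t 13.05 open 0.0199 g [0.499  0.0452 0.2614] rad 0.0734 lat 0.0285 theta 22.3 L 0.075 F [ 9.2  2.5 26.4] push 11.7 q [ 5.7 -3.4  2.8 94.2 -1.  90.5] z [ 0.036 -0.014 -0.999]
[0.0048, -0.0032, 0.0004], [0.0064, -0.0032, 0.0034], [0.0079, -0.0032, 0.0063], [0.0095, -0.0032, 0.0093], [0.0115, -0.0032, 0.0123], [0.0141, -0.0032, 0.0152],
```

Call:
{"fn": "apply_moves", "kwargs": {"commands": [[-0.002, 0, 0, 0, -1], [-0.002, 0, -0.008, 0, -1], [-0.002, 0, -0.016, 0, -1], [0.0, 0, -0.024, 0, -1], [0.002, 0, -0.032, 0, -1], [0.004, 0, -0.036, 0, -1], [0.004, 0, -0.036, 0, -0.3], [0.004, 0, -0.036, 0, -0.2], [0.004, 0, -0.036, 0, -0.2]]}}

```text
time: 13.95
ee_pos: [0.4968, 0.0808, 0.2376]
tcp_rot: [63.9, 87.8, -20.9]
wrist_force: [0.6, 0.1, 0.4]
opening: 0.034
```

```bash
python3 - <<'E'
from h import *
c=snap('wrist','w11.png');W=cloud(c);ball(c,W);carrier(W);lev()
E
```

```text
ball 1931 [0.4926 0.0812 0.2636] err 0.0004 rad 0.0772 lat -0.0079 theta -6.4 L 0.0708 in tool [-0.0072 -0.0032 -0.0004]
arm 955 4.0 3.9 [-6.6 13.2]
t 14.0 open 0.0339 g [0.4961 0.081  0.2565] rad 0.0738 lat -0.0075 theta -6.6 L 0.0649 F [ 0.7 -0.2 -0. ] push -0.3 q [ 9.9 -3.2  2.4 93.8 -1.1 94.7] z [ 0.036 -0.014 -0.999]
```

Call:
{"fn": "apply_moves", "kwargs": {"commands": [[-0.03, 0, 0, 0, 0], [-0.06, 0, 0, 0, 0], [-0.07, 0, 0, -0.145, -0.2], [-0.07, 0, 0, -0.29, -0.53], [-0.07, 0, 0, -0.435, -0.53], [-0.07, 0, 0, -0.58, -0.53], [-0.07, 0, 0, -0.725, -0.53], [-0.07, -0.003, 0, -0.87, -0.53], [-0.07, -0.003, 0, -1.015, -0.53], [-0.07, -0.003, 0, -1.16, -0.53], [-0.07, -0.003, 0, -1.305, -0.53], [-0.07, -0.003, 0, -1.45, -0.53]], "newtons": 60}}

```text
time: 15.2
ee_pos: [0.4915, 0.0814, 0.307]
tcp_rot: [-19.9, 87.8, -21.4]
wrist_force: [0.2, 0.2, -0.6]
opening: 0.0199
```

Call:
{"fn": "apply_moves", "kwargs": {"commands": [[0, 0, 0, -0.12, -0.53], [0, 0, 0, -0.12, -0.53]]}}

```text
time: 15.4
ee_pos: [0.4917, 0.0813, 0.3067]
tcp_rot: [-27.1, 87.8, -21.6]
wrist_force: [0.3, -0.5, 0.1]
opening: 0.0198
```

```bash
cat >> h.py <<'E'
def tip(B,dz=.0066):
    o,A=tool();p=np.array(B)+[0,0,dz];print(o['time'],o['ee_pos'].round(4),o['opening'],A.round(3).tolist(),o['wrist_force'].round(1),'move',(A.T@(p-o['ee_pos'])).round(4))
E
python3 - <<'E'
from h import *
tip([.4926,.0812,.2635])
c=snap('wrist','w12.png');W=cloud(c);carrier(W)
cv2.imwrite('pics/w12b.png',c['frame'])
E
```

```text
15.4 [0.4917 0.0813 0.3067] 0.019819390521098053 [[0.035, -0.096, 0.995], [-0.014, 0.995, 0.097], [-0.999, -0.017, 0.034]] [ 0.3 -0.5  0.1] move [ 0.0366  0.0004 -0.0003]
arm 365 2.8 2.6 [-7.  12.2]
```

View pics/w12b.png

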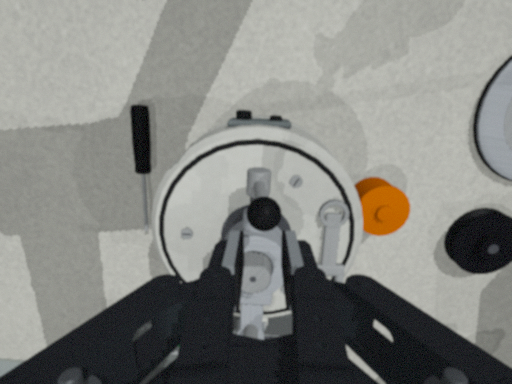

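Call:
{"fn": "apply_moves", "kwargs": {"commands": [[0.02, 0.0004, 0, 0, -0.34], [0.04, 0.0004, 0, 0, -0.34], [0.051, 0.0004, 0, 0, -0.34], [0.051, -0.005, 0, 0, -0.34], [0.051, -0.01, 0, 0, -0.34], [0.051, -0.015, 0, 0, -0.34], [0.052, -0.02, 0, 0, -0.34], [0.053, -0.025, 0, 0, -0.34], [0.055, -0.031, 0, 0, -0.34], [0.055, -0.031, 0, 0, -0.34]]}}

```text
time: 16.45
ee_pos: [0.4966, 0.0487, 0.2524]
tcp_rot: [-27.5, 87.8, -22.3]
wrist_force: [0.9, 0.2, 0.4]
opening: 0.0283
```

```bash
cat >> h.py <<'E'
def ball2(c,W):
    f=c['frame'].astype(int);o,A=tool();g=o['ee_pos'];q=W-g
    m=(f.max(-1)<60)&(np.hypot(q[...,0],q[...,1])<.03)&(W[...,2]>.19)&(W[...,2]<.28)&(abs(q@A[:,1])<.012)&((q@A[:,2])<.003)
    P=W[m]
    s=least_squares(lambda b:np.linalg.norm(P-b,axis=1)-.012,P.mean(0)-[0,0,.008],loss='soft_l1',f_scale=.001)
    b=s.x;d=b[:2]-C0
    print('ball',len(P),b.round(4),'err',abs(s.fun).mean().round(4),'rad',(d@n_).round(4),'lat',-(d@l_).round(4),'theta',np.degrees(np.arctan2(-(d@l_),b[2]-.193)).round(1),'L',np.hypot(d@l_,b[2]-.193).round(4),'in tool',(A.T@(b-g)).round(4))
def look(f):
    c=snap('wrist',f);W=cloud(c);ball2(c,W);carrier(W);o,A=tool();print(o['time'],o['ee_pos'].round(4),round(float(o['opening']),4),o['wrist_force'].round(1),A[:,0].round(3))
E
python3 - <<'E'
from h import *
look('w13.png')
E
```

```text
ball 1424 [0.4946 0.0504 0.2592] err 0.0004 rad 0.0774 lat 0.023 theta 19.1 L 0.0701 in tool [-0.007   0.0015 -0.0015]
  return _methods._mean(a, axis=axis, dtype=dtype,
  ret = ret.dtype.type(ret / rcount)
h.py:67: RuntimeWarning: Mean of empty slice.
  P=d[m];a=np.degrees(np.arctan2(P[:,1],P[:,0]));print('arm',m.sum(),np.median(a).round(1),a.mean().round(1),np.percentile(a,[3,97]).round(1))
Traceback (most recent call last):
  File "h.py", line 84, in look
    c=snap('wrist',f);W=cloud(c);ball2(c,W);carrier(W);o,A=tool();print(o['time'],o['ee_pos'].round(4),round(float(o['opening']),4),o['wrist_force'].round(1),A[:,0].round(3))
                                            ~~~~~~~^^^
  File "h.py", line 67, in carrier
    P=d[m];a=np.degrees(np.arctan2(P[:,1],P[:,0]));print('arm',m.sum(),np.median(a).round(1),a.mean().round(1),np.percentile(a,[3,97]).round(1))
                                                                                                               ~~~~~~~~~~~~~^^^^^^^^^^
IndexError: index -1 is out of bounds for axis 0 with size 0
```

Call:
{"fn": "apply_moves", "kwargs": {"commands": [[-0.01, 0.0015, -0.0015, 0, -0.34], [-0.022, 0.0015, -0.0015, 0, -0.34], [-0.022, 0.0015, -0.0015, 0, -0.53], [-0.022, 0.0015, -0.0015, 0, -0.53], [-0.018, 0.0015, -0.0015, 0, -0.53], [-0.015, 0.0015, -0.0015, 0, -0.53], [-0.015, 0.0015, -0.0015, 0, -0.53]], "newtons": 80}}

```text
time: 17.2
ee_pos: [0.494, 0.0505, 0.2662]
tcp_rot: [-29.2, 87.9, -23.9]
wrist_force: [1.2, -0.0, 0.5]
opening: 0.0198
```

```bash
sed -i 's/;print(.arm.,m.sum/;len(P) and print("arm",m.sum/; s/P=d\[m\];a=/P=d[m]\n    if len(P)<20: return\n    a=/' h.py; cat >> h.py <<'E'
def nest(th0,ths,dz,h=.193,L=.07):
    # rows for tip centre following ball from current (assumed th0) to ths, relative displacement only
    o,A=tool();f=lambda a:np.r_[C0+n_*(.0798-.0025*(np.radians(a)+.925))-l_*L*np.sin(np.radians(a)),h+L*np.cos(np.radians(a))]
    t=np.radians(th0);tt=np.r_[-l_*np.cos(t),-np.sin(t)];print('push',-(o['wrist_force']@tt).round(2),o['wrist_force'].round(2))
    for a in ths: print(a,(A.T@(f(a)+[0,0,dz]-o['ee_pos'])).round(4).tolist())
E
python3 - <<'E'
from h import *
look('w14.png');nest(19,[19,23,27,31,35],.0066)
E
```

```text
ball 1172 [0.4947 0.0505 0.2594] err 0.001 rad 0.0773 lat 0.0229 theta 19.0 L 0.0702 in tool [0.0072 0.0001 0.0004]
17.25 [0.4941 0.0505 0.2665] 0.0201 [ 0.2 -0.3  0.2] [ 0.034 -0.015 -0.999]
push -0.19 [ 0.18 -0.27  0.22]
19 [0.0008, 0.0001, 0.0012]
23 [0.0026, -0.0045, 0.0012]
27 [0.0048, -0.0089, 0.0012]
31 [0.0072, -0.0131, 0.0013]
35 [0.0099, -0.0171, 0.0013]
```

Call:
{"fn": "apply_moves", "kwargs": {"commands": [[0.002, 0, 0.0005, 0, -0.53], [0.0035, -0.0022, 0.001, 0, -0.53], [0.0046, -0.0045, 0.001, 0, -0.53], [0.0057, -0.0067, 0.001, 0, -0.53], [0.0068, -0.0089, 0.001, 0, -0.53], [0.008, -0.011, 0.001, 0, -0.53], [0.008, -0.011, 0.001, 0, -0.53]]}}

```text
time: 17.95
ee_pos: [0.4965, 0.0392, 0.2586]
tcp_rot: [-29.0, 87.8, -23.7]
wrist_force: [-0.1, 0.9, 3.4]
opening: 0.0204
```

```bash
python3 - <<'E'
from h import *
look('w15.png');nest(29,[29,33,37,41,45],.0052)
E
```

```text
ball 1346 [0.4956 0.0394 0.2541] err 0.0017 rad 0.0771 lat 0.034 theta 29.1 L 0.07 in tool [ 0.0044  0.0003 -0.0009]
18.0 [0.4964 0.0393 0.2586] 0.02 [0.  0.5 2.3] [ 0.034 -0.015 -0.999]
push 1.52 [0.02 0.47 2.3 ]
29 [-0.0008, 0.0003, 0.0002]
33 [0.0018, -0.0039, 0.0002]
37 [0.0047, -0.0078, 0.0002]
41 [0.0078, -0.0116, 0.0001]
45 [0.0112, -0.0151, 0.0001]
```

Call:
{"fn": "apply_moves", "kwargs": {"commands": [[0.0012, -0.0018, 0, 0, -0.53], [0.0025, -0.0038, 0, 0, -0.53], [0.004, -0.0058, 0, 0, -0.53], [0.0055, -0.0077, 0, 0, -0.53], [0.0055, -0.0077, 0, 0, -0.53]]}}

```text
time: 18.5
ee_pos: [0.4973, 0.0313, 0.253]
tcp_rot: [-29.4, 87.9, -24.2]
wrist_force: [-0.6, 1.4, 2.2]
opening: 0.0204
```

```bash
python3 - <<'E'
from h import *
look('w16.png');nest(37,[37,41,45,49,53],.0042)
E
```

```text
ball 1433 [0.4963 0.0315 0.2488] err 0.0027 rad 0.077 lat 0.0419 theta 36.9 L 0.0698 in tool [ 0.0043  0.0004 -0.0011]
18.55 [0.4973 0.0313 0.2531] 0.0201 [0.8 1.  2.5] [ 0.034 -0.015 -0.999]
push 2.24 [0.84 0.96 2.53]
37 [-0.0, 0.0, 0.0002]
41 [0.0031, -0.0037, 0.0002]
45 [0.0065, -0.0072, 0.0002]
49 [0.0101, -0.0105, 0.0001]
53 [0.014, -0.0135, 0.0001]
```

Call:
{"fn": "apply_moves", "kwargs": {"commands": [[0.0018, -0.0018, 0, 0, -0.53], [0.0035, -0.0037, 0, 0, -0.53], [0.0053, -0.0055, 0, 0, -0.53], [0.007, -0.0072, 0, 0, -0.53], [0.007, -0.0072, 0, 0, -0.53]]}}

```text
time: 19.05
ee_pos: [0.4983, 0.0239, 0.2461]
tcp_rot: [-29.1, 87.8, -24.0]
wrist_force: [0.8, 1.4, 4.3]
opening: 0.02
```

```bash
python3 - <<'E'
from h import *
look('w17.png');nest(45,[45,49,53,57,61],.0042)
E
```

```text
ball 1554 [0.4973 0.0241 0.2426] err 0.0044 rad 0.0765 lat 0.0493 theta 44.9 L 0.0699 in tool [ 0.0036  0.0004 -0.001 ]
19.1 [0.4982 0.0239 0.2462] 0.0204 [0.6 2.2 5.2] [ 0.034 -0.015 -0.999]
push 5.21 [0.57 2.24 5.17]
45 [-0.0005, 0.0002, 0.0001]
49 [0.0031, -0.0031, 0.0001]
53 [0.007, -0.0061, 0.0001]
57 [0.011, -0.0088, 0.0001]
61 [0.0152, -0.0113, 0.0]
```

Call:
{"fn": "apply_moves", "kwargs": {"commands": [[0.0018, -0.0016, 0, 0, -0.53], [0.0036, -0.0031, 0, 0, -0.53], [0.0055, -0.0046, 0, 0, -0.53], [0.0074, -0.0061, 0, 0, -0.53], [0.0074, -0.0061, 0, 0, -0.53]]}}

```text
time: 19.6
ee_pos: [0.4992, 0.0177, 0.2391]
tcp_rot: [-28.3, 87.8, -23.1]
wrist_force: [-0.8, 2.2, 5.2]
opening: 0.0205
```

```bash
python3 - <<'E'
from h import *
look('w18.png');nest(53,[53,57,61,65,69],.0038)
E
```

```text
ball 1877 [0.4918 0.0169 0.2551] err 0.0047 rad 0.0825 lat 0.0561 theta 42.1 L 0.0837 in tool [-0.0162 -0.0004 -0.0069]
19.65 [0.4992 0.0177 0.2391] 0.02 [-0.2  2.7  5.9] [ 0.035 -0.015 -0.999]
push 6.34 [-0.17  2.65  5.93]
53 [0.0002, 0.0, -0.0001]
57 [0.0043, -0.0027, -0.0001]
61 [0.0085, -0.0052, -0.0001]
65 [0.0129, -0.0073, -0.0001]
69 [0.0174, -0.0091, -0.0002]
```

Call:
{"fn": "apply_moves", "kwargs": {"commands": [[0.002, -0.0013, 0, 0, -0.53], [0.0041, -0.0027, 0, 0, -0.53], [0.0062, -0.004, 0, 0, -0.53], [0.0084, -0.0052, 0, 0, -0.53], [0.0084, -0.0052, 0, 0, -0.53], [0.0084, -0.0052, 0, 0, -0.53]]}}

```text
time: 20.25
ee_pos: [0.5002, 0.0126, 0.2314]
tcp_rot: [-26.7, 87.8, -21.5]
wrist_force: [-0.4, 2.9, 8.0]
opening: 0.0199
```

```bash
python3 - <<'E'
from h import *
nest(61,[61,65,69,73],.0038)
E
```

```text
push 8.45 [-0.38  2.94  8.03]
61 [0.0007, -0.0001, -0.0004]
65 [0.0051, -0.0023, -0.0004]
69 [0.0096, -0.0041, -0.0004]
73 [0.0143, -0.0056, -0.0004]
```

Call:
{"fn": "apply_moves", "kwargs": {"commands": [[0.002, -0.001, 0, 0, -0.53], [0.004, -0.002, 0, 0, -0.53], [0.006, -0.0028, 0, 0, -0.53], [0.008, -0.0036, 0, 0, -0.53], [0.008, -0.0036, 0, 0, -0.53], [0.008, -0.0036, 0, 0, -0.53]]}}

```text
time: 20.85
ee_pos: [0.5011, 0.0095, 0.2242]
tcp_rot: [-23.8, 87.7, -18.5]
wrist_force: [-0.7, 6.4, 8.9]
opening: 0.0201
```

```bash
python3 - <<'E'
from h import *
nest(67.5,[67,69,71,73],.0038)
E
```

```text
push 10.66 [-0.71  6.35  8.89]
67 [0.0, -0.0002, -0.0008]
69 [0.0023, -0.0011, -0.0008]
71 [0.0046, -0.0019, -0.0008]
73 [0.007, -0.0026, -0.0008]
```

Call:
{"fn": "apply_moves", "kwargs": {"commands": [[-0.005, 0, 0, 0, -0.53], [-0.015, 0, 0, 0, -0.5], [-0.04, 0, 0, 0, 0], [-0.08, 0, 0, 0, 0], [-0.12, 0, -0.02, 0, 0.5], [-0.12, 0, -0.04, 0, 1], [-0.12, 0, -0.04, 0, 1], [-0.12, 0, -0.04, 0, 1]]}}

```text
time: 21.65
ee_pos: [0.4569, 0.0071, 0.3422]
tcp_rot: [-24.5, 87.7, -19.3]
wrist_force: [0.1, 0.4, -1.1]
opening: 0.0856
```

```bash
python3 - <<'E'
from h import *
c=snap('wrist','w19.png');W=cloud(c);pin(W);carrier(W)
f=c['frame'].astype(int);g=np.array([.4995,.0085,.219]);m=(np.linalg.norm(W-g,axis=-1)<.03)&(f.max(-1)<60)&(W[...,2]>.2);P=W[m]
s=least_squares(lambda b:np.linalg.norm(P-b,axis=1)-.012,g,loss='soft_l1',f_scale=.001);d=s.x[:2]-C0
print(len(P),s.x.round(4),'theta',np.degrees(np.arctan2(-(d@l_),s.x[2]-.193)),np.hypot(d@l_,s.x[2]-.193),'rad',d@n_)
o=bot.get_obs();print(o['time'],o['ee_pos'],o['wrist_force'])
b,P=flat(W,C0);b=np.array(b);print('flat',b.argmin()-180,b.min(),len(P))
cv2.imwrite('pics/w19b.png',c['frame'])
E
```

```text
blob [261 215  28  26 420] [0.4938 0.0191 0.2436] [0.4974 0.0201] 12.7 r,a 0.0969 -142.0
arm 283 3.2 3.1 [-6.5 13.1]
196 [0.498  0.0192 0.2368] theta 51.126067659347186 0.06977622264781937 rad 0.0762136811935596
21.7 [0.45699429 0.00721233 0.34168753] [-1.21494747  0.13274375 -0.03164482]
flat 33 0.013793217580433463 624
```

View pics/w19b.png

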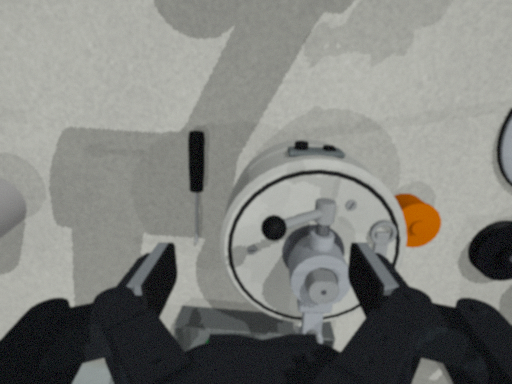

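```bash
python3 - <<'E'
from h import *
tip([.498,.0192,.2365],.02);tip([.498,.0192,.2365],.0045)
E
```

```text
21.7 [0.457  0.0072 0.3417] 0.08511965979287513 [[0.037, -0.09, 0.995], [-0.013, 0.996, 0.091], [-0.999, -0.016, 0.035]] [-1.2  0.1 -0. ] move [0.0865 0.0096 0.0389]
21.7 [0.457  0.0072 0.3417] 0.08511965979287513 [[0.037, -0.09, 0.995], [-0.013, 0.996, 0.091], [-0.999, -0.016, 0.035]] [-1.2  0.1 -0. ] move [0.102  0.0099 0.0383]
```

Call:
{"fn": "apply_moves", "kwargs": {"commands": [[0, 0.0096, 0.0389, 0, 0], [0.04, 0.0096, 0.0389, 0, -0.53], [0.07, 0.0096, 0.0389, 0, -0.53], [0.0865, 0.0096, 0.0389, 0, -0.53], [0.093, 0.0096, 0.0385, 0, -0.53], [0.098, 0.0097, 0.0385, 0, -0.53], [0.101, 0.0099, 0.0385, 0, -0.53], [0.101, 0.0099, 0.0385, 0, -0.53]]}}

```text
time: 22.5
ee_pos: [0.4983, 0.0193, 0.2424]
tcp_rot: [-24.3, 87.7, -19.1]
wrist_force: [-0.4, 0.2, 0.5]
opening: 0.0203
```

```bash
python3 - <<'E'
from h import *
nest(51,[51,55,59,63,67,69],.0038)
E
```

```text
push 0.53 [-0.39  0.17  0.53]
51 [0.0016, -0.0001, 0.0005]
55 [0.0055, -0.003, 0.0005]
59 [0.0097, -0.0056, 0.0005]
63 [0.014, -0.0079, 0.0004]
67 [0.0185, -0.0099, 0.0004]
69 [0.0207, -0.0108, 0.0004]
```

Call:
{"fn": "apply_moves", "kwargs": {"commands": [[0.0016, 0, 0.0003, 0, -0.53], [0.0035, -0.0015, 0.0003, 0, -0.53], [0.0055, -0.003, 0.0003, 0, -0.53], [0.0076, -0.0043, 0.0003, 0, -0.53], [0.0097, -0.0056, 0.0003, 0, -0.53], [0.0118, -0.0068, 0.0003, 0, -0.53], [0.014, -0.0079, 0.0003, 0, -0.53], [0.0163, -0.0089, 0.0003, 0, -0.53], [0.0163, -0.0089, 0.0003, 0, -0.53], [0.0163, -0.0089, 0.0003, 0, -0.53]]}}

```text
time: 23.5
ee_pos: [0.5007, 0.011, 0.228]
tcp_rot: [-20.4, 87.6, -15.1]
wrist_force: [-0.8, 5.0, 7.9]
opening: 0.0201
```

```bash
python3 - <<'E'
from h import *
nest(64.5,[64,66,68,70,72],.0038)
E
```

```text
push 9.33 [-0.79  5.    7.93]
64 [0.0005, -0.0002, -0.0006]
66 [0.0028, -0.0012, -0.0007]
68 [0.005, -0.0021, -0.0007]
70 [0.0073, -0.003, -0.0007]
72 [0.0096, -0.0038, -0.0007]
```

Call:
{"fn": "apply_moves", "kwargs": {"commands": [[0.0022, -0.001, 0, 0, -0.53], [0.0042, -0.0018, 0, 0, -0.53], [0.0062, -0.0025, 0, 0, -0.53], [0.008, -0.0031, 0, 0, -0.53], [0.008, -0.0031, 0, 0, -0.53], [0.008, -0.0031, 0, 0, -0.53]]}}

```text
time: 24.1
ee_pos: [0.5019, 0.0089, 0.2222]
tcp_rot: [-15.9, 87.4, -10.6]
wrist_force: [-0.8, 6.4, 10.0]
opening: 0.02
```

```bash
python3 - <<'E'
from h import *
nest(70.5,[70,72,66,62,58,54,50,46],.0038)
E
```

```text
push 11.61 [-0.83  6.41 10.03]
70 [0.0014, -0.0009, -0.0015]
72 [0.0037, -0.0016, -0.0016]
66 [-0.0032, 0.0009, -0.0015]
62 [-0.0076, 0.003, -0.0014]
58 [-0.0119, 0.0054, -0.0013]
54 [-0.0159, 0.0081, -0.0013]
50 [-0.0198, 0.011, -0.0012]
46 [-0.0235, 0.0143, -0.0012]
```

Call:
{"fn": "apply_moves", "kwargs": {"commands": [[-0.0015, 0.0, 0, 0, -0.53], [-0.0032, 0.0009, 0, 0, -0.53], [-0.0054, 0.002, 0, 0, -0.53], [-0.0076, 0.003, 0, 0, -0.53], [-0.0098, 0.0042, 0, 0, -0.53], [-0.0119, 0.0054, 0, 0, -0.53], [-0.014, 0.0067, 0, 0, -0.53], [-0.0159, 0.0081, 0, 0, -0.53], [-0.018, 0.0095, 0, 0, -0.53], [-0.02, 0.0105, 0, 0, -0.53], [-0.025, 0.0105, 0, 0, -0.53], [-0.035, 0.0105, 0, 0, -0.53]]}}

```text
time: 25.3
ee_pos: [0.4991, 0.0195, 0.257]
tcp_rot: [-16.6, 87.5, -11.3]
wrist_force: [-0.0, 0.5, 0.4]
opening: 0.0202
```

Call:
{"fn": "apply_moves", "kwargs": {"commands": [[-0.04, 0, 0, 0, 0], [-0.08, 0, 0, 0, 0.5], [-0.09, 0, -0.03, 0, 1], [-0.09, 0, -0.04, 0, 1], [-0.09, 0, -0.04, 0, 1], [-0.09, 0, -0.04, 0, 1]]}}

```text
time: 25.9
ee_pos: [0.4556, 0.0166, 0.3446]
tcp_rot: [-16.8, 87.5, -11.6]
wrist_force: [-0.1, -1.1, -0.4]
opening: 0.0853
```

```bash
cat > chk.py <<'E'
from h import *
c=snap('wrist');W=cloud(c);carrier(W)
f=c['frame'].astype(int);g=np.array([.498,.0172,.235]);m=(np.linalg.norm(W-g,axis=-1)<.03)&(f.max(-1)<60)&(W[...,2]>.2);P=W[m]
s=least_squares(lambda b:np.linalg.norm(P-b,axis=1)-.012,g,loss='soft_l1',f_scale=.001);d=s.x[:2]-C0
print(len(P),s.x.round(4),'theta',np.degrees(np.arctan2(-(d@l_),s.x[2]-.193)),np.hypot(d@l_,s.x[2]-.193),'rad',d@n_)
o=bot.get_obs();print(o['time'],o['ee_pos'],o['wrist_force'])
E
python3 chk.py
```

```text
arm 275 3.4 3.4 [-6.3 13.1]
416 [0.4981 0.0188 0.2365] theta 51.539304524428324 0.069929155702957 rad 0.07605900725052672
25.95 [0.45571777 0.01659212 0.34429253] [ 0.62078077 -1.17384189 -0.17329853]
```

Call:
{"fn": "apply_moves", "kwargs": {"commands": [[0, 0, 0, 0, 1], [0, 0, 0, 0, 1], [0, 0, 0, 0, 1], [0, 0, 0, 0, 1], [0, 0, 0, 0, 1], [0, 0, 0, 0, 1], [0, 0, 0, 0, 1], [0, 0, 0, 0, 1], [0, 0, 0, 0, 1], [0, 0, 0, 0, 1]]}}

```text
time: 26.95
ee_pos: [0.4557, 0.0166, 0.3443]
tcp_rot: [-17.0, 87.5, -11.7]
wrist_force: [-0.7, -0.4, 0.3]
opening: 0.0856
```

```bash
python3 chk.py
```

```text
arm 280 3.5 3.5 [-6.  13.2]
416 [0.4981 0.0188 0.2365] theta 51.568269839131716 0.06991762764287236 rad 0.07607041696792027
27.0 [0.45571841 0.01658481 0.34430068] [0.83521658 0.38648891 0.832874  ]
```

```bash
python3 -c "
from workcell import bot
print(bot.job_done())"
```

```text
the job is handed in; nothing more can be done
None
```

The screw is clamped on the spindle's flat and the job is handed in at about 27 s of the 67 s allowed. I could not measure the force it holds after letting go.

- **Turning the carrier:** I turned it about 170° by the drive pin, until the screw faced the flat. My first swing, with the ball gripped, dragged the carrier about 10° off square. I backed the lever off, which brought the carrier back square, and then swung it over with the ball nested between the fingertips.
- **Tightening:** The screw began to bear at roughly 40° past upright. I took the push up to about 11.6 N, inside the 9–12 N band and well under 16 N.
- **Alignment at the end:** The arm reads 3.5° against 3.8° wanted, with about 1° of measuring bias, so well within 8°.
- **After letting go:** The lever springs back from about 70° to 51.5° past upright. It stayed there over the second I watched, at the same angle as after a first, gentler tightening (10.7 N).
- **Holding force:** I estimate 80–120 N from the lever angle and the push, against the 70 N needed, so the margin is modest. A harder push would probably not raise it.
- **Other things on the bench:** I touched none of them on purpose. The last picture shows the spanner, screwdriver and tin with no obvious shift, though I did not measure them. The gripper was clear of everything when I handed in.

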